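# Wind the length stop to the pointed clip and lock it

### The job

Set the timber length stop: with the closed fingers used as one finger, push on a spoke of the flat handwheel to turn it until the arrow on the stop carriage stands opposite the tip of the pointed clip on the scale (not the plain square clip), within 5 mm. Then push the lock lever round with a finger, away from the wheel, fully home against its stop. Only push: do not grip the wheel or the lever, leave the offcut, glue bottle and hammer where they are, and finish clear of everything.

Things in the scene. Friction and masses are not known exactly. Their poses are not given: they have to be found in the camera images.
- unit: Green cast stop unit fixed to the bench; plate 20 mm thick covering x -80 to 280, y -290 to 190 mm of this frame. Origin at bench height below the wheel's axis; x points from wheel to scale, y along rail and scale, z up. Lock pivot at (60, -230), rail at x = 145, scale bar at x = 210 mm (top 60 mm high). Besides wheel and lever nothing on it is above 86 mm.
- wheel_hub (a point): Handwheel centre, at spoke mid-height, 100 mm above the bench, vertical axis; turns with the wheel. Rim: inside radius 96, outside 114 mm, 18 mm thick. Four spokes along this frame's +x, +y, -x, -y, 14 mm wide and high, from hub (radius 22) to rim; the quarter gaps are open down to 40 mm above the bench, save a column of radius 36 mm (26 mm above z = 55 mm) below the hub.
- wheel (a joint): Turn of the handwheel, rad, 0 at the start, positive anticlockwise seen from above, range -3.2 to 3.2. It drives the carriage by a rack: +1 rad moves the carriage +30 mm along the unit's y, -1 rad moves it -30 mm. It turns stiffly (about 4 N at 65 mm radius) and stays where it is left.
- carriage_point (a point): Tip of the dark arrow on the light metal sliding carriage (block 44 x 50 mm with a dark stop arm reaching under the scale), 68 mm above the bench. The arrow points along the unit's +x, at the scale; axes as the unit's. It starts at mid-rail and travels up to 96 mm either way along y, driven by the wheel.
- clip_point (a point): Tip of the pointed clip (40 mm wide, 18 mm high, dark), the one of two clips on the scale with an arrow point, 68 mm above the bench; it points along the unit's -x at the carriage arrow. Fixed 40 to 80 mm to either side of the carriage's start. The stop is set when this tip and the carriage arrow's tip have the same y in the unit's frame; a 13 mm gap then stays between them.
- square_clip: The other clip on the scale, a plain 38 x 38 x 18 mm block without a point, fixed, on the other side of the start; not the mark. Origin: centre of its underside, 60 mm above the bench.
- lock_pivot (a point): Pivot of the lock lever, vertical axis, at arm mid-height, 100 mm above the bench; turns with the lever. The steel arm, 14 mm wide and high, runs along this frame's -x from a hub of radius 20 mm to a black end knob (diameter 26, height 22 mm) centred 115 mm from the pivot. Below the arm it is open down to the plate (20 mm above the bench).
- lock (a joint): Turn of the lock lever, rad. 0 = arm pointing along the unit's -x (unlocked; starts at 0 to 0.25); grows anticlockwise seen from above, the arm's end going towards the unit's -y, away from the wheel, to the stop at 1.2 (locked). Stiff, about 3 N at 85 mm from the pivot; stays where it is left.
- offcut: Loose light wooden offcut standing on the bench, 60 x 45 x 90 mm high, left of the unit; origin at the centre of its underside. Leave alone.
- glue: Loose white glue bottle, diameter 60 mm, 170 mm high, left of the unit; origin at the centre of its underside. Leave alone.
- hammer: Loose hammer lying on the bench right of the unit, about 30 cm long; origin underneath it. Leave alone.

How it is judged:
On the way, in this order (a step that is already met when the one before it is completed fails the run):
1. the carriage arrow stands opposite the pointed clip, at rest, with the lever still unlocked (y of clip_point in the frame of carriage_point between -0.005 and 0.005 m and velocity of joint wheel between -0.05 and 0.05 rad/s and value of joint lock below 0.5 rad), for 0.2 s.
2. the lock lever is pushed home (value of joint lock above 1.1 rad), for 0.2 s.
At the end, for the whole second after the job is handed in: The carriage arrow is within 5 mm of the pointed clip's tip along the scale, the wheel is at rest, and the lock lever is within 0.1 rad of its stop (joint above 1.1) (y of clip_point in the frame of carriage_point between -0.005 and 0.005 m and velocity of joint wheel between -0.05 and 0.05 rad/s and value of joint lock above 1.1 rad); the robot touches nothing.
It fails at once if the offcut, glue bottle or hammer is moved more than 25 mm (distance of any of offcut, glue, hammer from where it was at the start of the episode above 0.025 m).
It fails at once if a wheel spoke is taken between the fingers (z of the grasp point in the frame of wheel_hub between -0.02 and 0.012 m and horizontal distance between the grasp point and wheel_hub below 0.095 m and (x of the grasp point in the frame of wheel_hub between -0.005 and 0.005 m or y of the grasp point in the frame of wheel_hub between -0.005 and 0.005 m)).
It fails at once if the wheel's rim is taken between the fingers (z of the grasp point in the frame of wheel_hub between -0.02 and 0.012 m and horizontal distance between the grasp point and wheel_hub between 0.1 and 0.11 m).
It fails at once if the lever is taken between the fingers (z of the grasp point in the frame of lock_pivot between -0.02 and 0.012 m and y of the grasp point in the frame of lock_pivot between -0.005 and 0.005 m and x of the grasp point in the frame of lock_pivot between -0.127 and 0 m).
It also fails if it takes over 51 s, if anything falls off the work surface, if the arm or the gripper's body presses on something with over 40 N, if the wrist force passes 120 N, or if a joint passes its speed limit or range.

### The arm

A 7-joint arm with a two-finger parallel gripper is mounted at the origin on the work surface. World frame = base frame: x ahead of the robot, y to its left, z up, the work surface at z = 0. Lengths are in m, angles in rad, forces in N, time in s.
With the tool pointing down it reaches from about 0.425 to 0.925 m from the base axis. Payload 6.8 kg.
Tool frame: the origin (TCP) lies on the front face of the gripper's body, between the roots of the fingers; the fingertips stand 73 mm ahead of it and the grasp point (between the pads) lies 54 mm ahead of it (env.nose_length is the distance from the TCP to the fingertips, in m); z points along the fingers, y is the line along which they close (so a half turn about z gives the same grasp; the last joint's range is limited). The gripper opens to 85 mm and grips with 20 to 120 N. Pads are 22 mm wide; open, the fingers measure 114 mm over their backs; the gripper's body (76 mm by 85 mm) begins 54 mm behind the grasp point. The pads swing forward as they close: fully open they stand 13 mm farther back than shut.
Start: joints at [-1.287, 0.477, 0.022, 1.555, -0.011, 1.109, -0.083], TCP at [0.258, 0.624, 0.304] pointing down, gripper open.
Joint ranges: [-2.96, 2.96], [-0.34, 2.1], [-1.41, 1.46], [0.24, 2.44], [-1.37, 4.51], [0.17, 1.92], [-2.96, 2.96]. Speed limits (rad/s): [2.39, 2.39, 3.14, 3.14, 3.14, 3.14, 3.14].

### API

Orientations are given as a unit quaternion [w, x, y, z].
In Python, from cell import env, kin, camera, calibration, job gives the robot as it stands. The module is installed in compiled form; this text tells all that it offers. Calls block until the motion is done:
- env.reach(position, orientation): joint-space move of the TCP to a pose.
- env.movel(position, velocity=0.15, rot=None, stop_force=None): straight line of the TCP; rot=None keeps the orientation; velocity is the mean speed in m/s. With stop_force (N) it stops when the force on the tool has changed by that much, and returns True; else False.
- env.goto_joints(angles): joint-space move.
- env.grip(opening, f_grip=None): finger opening in m; f_grip is the grip in N (None keeps the last); returns when the fingers have stopped.
- env.dwell(seconds).
- kin.inverse_kinematics(position, orientation): joint angles nearest the present ones, or None.
- env.get_state(): the state.
- camera(name): name is "side" or "top"; returns (picture, depth): 400x640x3 uint8, blue, green, red; 400x640 float32, m along the optical axis (not along the pixel's ray), 0 where there is no reading.
- calibration(name): a dict with "fx", "fy", "cx", "cy" (pixels), "rvec" (rotation vector, rad) and "tvec" (3), from world to camera coordinates, as OpenCV has them. Camera axes: x right, y down, z forward; pixel columns grow to the right and rows downward; lengths in m; the calibration is good to about 2 mm. A picture is of the moment at which its call begins. calibration takes no time and is no camera call.
A pose or a line that the arm cannot do raises env.PlanningError and nothing moves.
- job.job_done(): hands the job in; it is judged then, once.
The state is a dict: "time": time; "qpos": joint angles; "joint_velocities": joint speeds; "joint_torque": joint torques, N m; "tcp_pos": TCP position; "orientation": TCP orientation; "force": force on the tool from outside, world axes, zero at the start; "torque": the same for the moment, N m; "opening": finger opening in m; "gripper_force": force on a finger pad.
Only numpy, scipy, OpenCV 4.12 (cv2) and the standard library are available. Lean on these libraries where they do the work, as an engineer would, in place of code of your own. Each camera call takes 0.05 s, during which the arm holds its last target. There are 200 camera calls.

## Working session

There is one attempt and no reset: what is moved stays moved. The work goes in short steps, each a Python script; the robot and the scene stay as the last script left them, time stands still between calls to the robot, and variables do not carry over. Pictures are saved under pics/ and viewed, at most 10 in all, crops included, and the job is handed in when it is done.

```bash
mkdir -p pics; cat > h.py <<'E'
import numpy as np, cv2
from cell import env, kin, camera, calibration, job
def ray(name,u,v,z):
    c=calibration(name);R=cv2.Rodrigues(np.array(c["rvec"],float))[0];t=np.array(c["tvec"],float).ravel()
    d=R.T@np.array([(u-c["cx"])/c["fx"],(v-c["cy"])/c["fy"],1]);o=-R.T@t
    return o+d*(z-o[2])/d[2]
def pt(name,u,v,D):
    c=calibration(name);R=cv2.Rodrigues(np.array(c["rvec"],float))[0];t=np.array(c["tvec"],float).ravel()
    return R.T@(np.array([(u-c["cx"])/c["fx"],(v-c["cy"])/c["fy"],1])*D-t)
E
python3 - <<'E'
from h import *
for n in("top","side"):
    p,d=camera(n);cv2.imwrite(f"pics/{n}0.png",p);np.save(n+"0.npy",d)
    c=calibration(n);R=cv2.Rodrigues(np.array(c["rvec"],float))[0];print(n,c["fx"],-R.T@np.array(c["tvec"]).ravel())
print(env.get_state())
E
```

```text
top 379.5196420309995 [0.37250882 0.00341837 0.99954613]
side 403.1393492069483 [ 0.24326003 -0.72992099  0.73356919]
{'time': 0.1, 'qpos': array([-1.287116  ,  0.47768859,  0.02232545,  1.55631156, -0.01151741,
        1.10931811, -0.08311766]), 'joint_velocities': array([ 1.07728486e-03, -9.12434477e-04,  1.16992256e-03, -2.88318953e-03,
       -6.32792072e-05, -1.00940151e-03, -2.62279033e-04]), 'joint_torque': array([ 3.84276427e-03, -5.97763896e+01,  1.61329251e+00, -2.81955814e+01,
        1.28073490e-02,  5.06166150e-03,  2.04601008e-05]), 'tcp_pos': array([0.25757249, 0.62348858, 0.30305918]), 'orientation': array([-1.10468905e-04,  1.94634636e-01,  9.80875487e-01, -7.91378928e-04]), 'force': array([-0.19667308, -0.24192097,  0.12313123]), 'torque': array([ 0.01152514,  0.02946469, -0.00271442]), 'gripper_force': 0.0, 'opening': 0.08540896515629114}
```

View pics/top0.png

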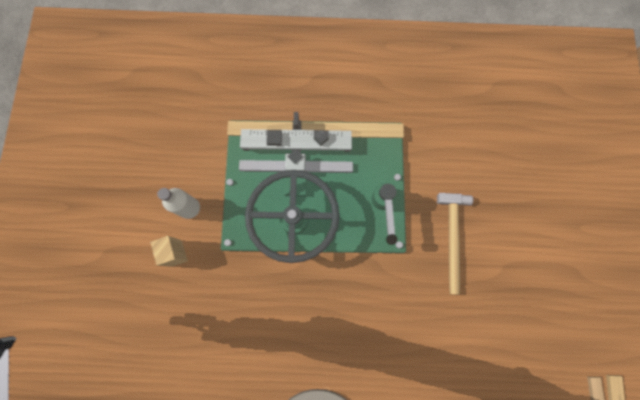

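View pics/side0.png

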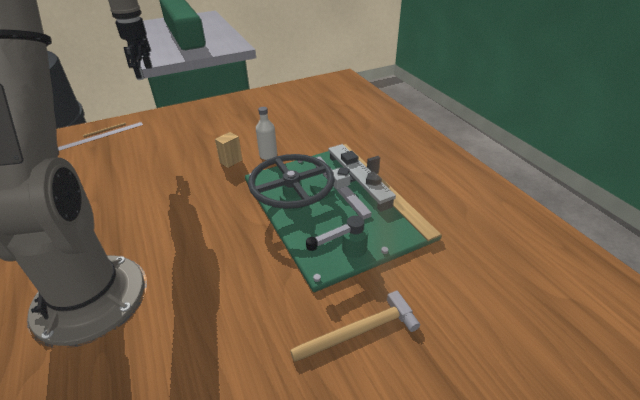

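The top view shows the unit with the wheel hub near (292,215), the lock pivot near (388,192) and the knob near (392,239). The clips are near (274,138), which looks square, and (321,137), which looks pointed. I'll enlarge this area.

```bash
python3 - <<'E'
import cv2
p=cv2.imread("pics/top0.png");cv2.imwrite("pics/c1.png",cv2.resize(p[110:180,220:360],None,fx=5.5,fy=5.5,interpolation=cv2.INTER_CUBIC))
cv2.imwrite("pics/c2.png",cv2.resize(p[115:265,215:415],None,fx=4,fy=4,interpolation=cv2.INTER_CUBIC))
E
```

```text
(no output)
```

View pics/c1.png

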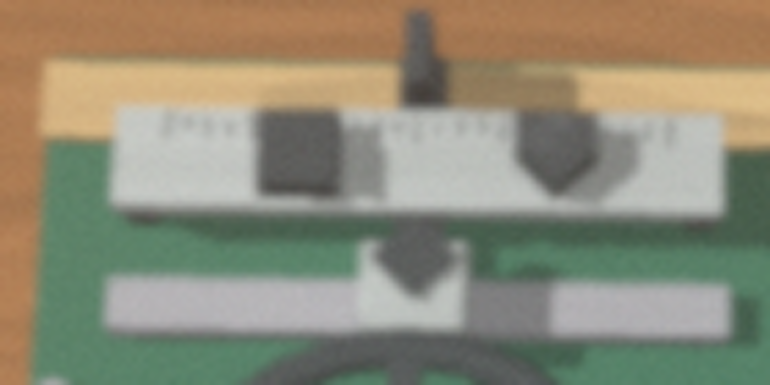

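View pics/c2.png

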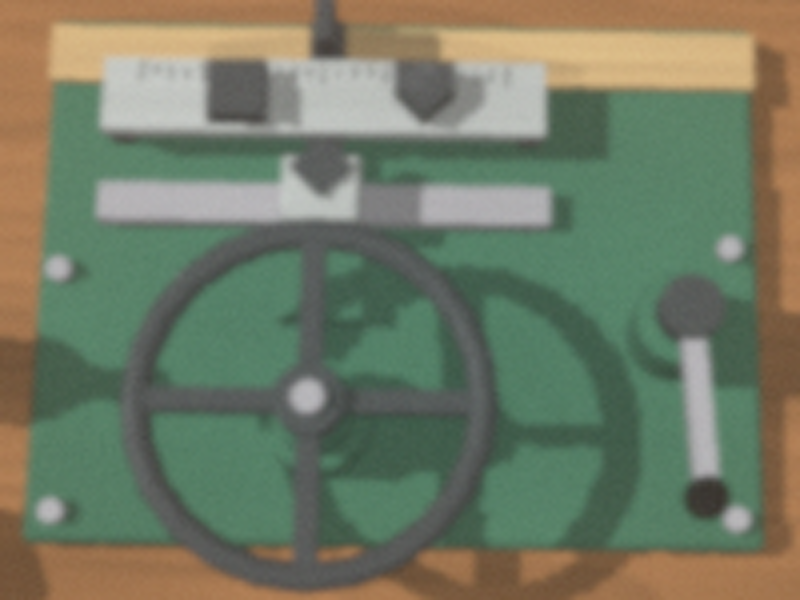

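Crop readings in full-image pixels: the carriage arrow tip is (296.0,150.0) and the pointed clip tip is (321.3,145.5), which is the right-hand one (−y). The rim centre is (292.2,216.5), the pivot top is (388,191.5) and the knob is (391.5,239).

```bash
cat >> h.py <<'E'
def c2(x,y): return 215+x/4-.4, 115+y/4-.4
def c1(x,y): return 220+x/5.5-.4, 110+y/5.5-.4
E
python3 - <<'E'
from h import *
D=np.load("top0.npy")
def sh(n,uv,z):
    r=ray("top",*uv,z);d=D[int(round(uv[1])),int(round(uv[0]))];print(n,r.round(4),"depth->",pt("top",*uv,d).round(4));return r
hubtop=sh("hub",c2(307,397),.118);rim=sh("rimc",c2(309,406),.109)
pv=sh("pivot",c2(692,306),.11);kn=sh("knob",c2(707,497),.111)
a=sh("arrow",c1(418,220),.068);b=sh("clip",c1(557,195),.078)
f1=sh("bar",c2(100,130),.06);f2=sh("bar",c2(548,138),.06)
r1=sh("railL",c2(97,180),.04);r2=sh("railR",c2(552,188),.04)
for n,v in(("bar",f1-f2),("rail",r1-r2)):print(n,np.degrees(np.arctan2(-v[0],v[1])),np.hypot(v[0],v[1]))
for h in(hubtop,rim):
  v=pv-h;print("hub-pivot",np.hypot(v[0],v[1]),"yaw",np.degrees(np.arctan2(v[1],v[0])-np.arctan2(-.23,.06)))
E
```

```text
hub [0.5258 0.0822 0.118 ] depth-> [0.5248 0.0817 0.1236]
rimc [0.522  0.0815 0.109 ] depth-> [0.5202 0.0806 0.1196]
pivot [ 0.5919 -0.1458  0.11  ] depth-> [ 0.5917 -0.1456  0.1108]
knob [ 0.4768 -0.1549  0.111 ] depth-> [ 0.4767 -0.1548  0.1118]
arrow [0.703  0.0851 0.068 ] depth-> [0.7118 0.0873 0.0434]
clip [0.7143 0.0203 0.078 ] depth-> [0.7205 0.0206 0.0612]
bar [0.7069 0.2319 0.06  ] depth-> [0.7081 0.2328 0.0564]
bar [ 0.7131 -0.0599  0.06  ] depth-> [ 0.7271 -0.0625  0.0213]
railL [0.6792 0.2359 0.04  ] depth-> [0.6806 0.237  0.0354]
railR [ 0.6857 -0.0647  0.04  ] depth-> [ 0.6922 -0.0661  0.02  ]
bar 1.224480977318391 0.29185817519391893
rail 1.239490506896428 0.30060392171527417
hub-pivot 0.23736099864089422 yaw 1.5545486833192215
hub-pivot 0.23779378593314346 yaw 2.48304259790814
```

```bash
cat >> h.py <<'E'
from scipy.spatial.transform import Rotation as Ro
H=np.array([.5235,.082]);YAW=np.radians(1.4)
def quat(phi):
    c,s=np.cos(phi),np.sin(phi)
    q=Ro.from_matrix(np.array([[-s,c,0],[c,s,0],[0,0,-1]]).T).as_quat();return q[[3,0,1,2]]
def fp(th,o,R=.065,z=.155):
    u=np.array([np.cos(th),np.sin(th)]);n=np.array([-u[1],u[0]])
    return np.r_[H+R*u+o*n,z]
E
python3 - <<'E'
from h import *
for flip in(0,np.pi):
  for t in(91.4,50,0,-35):
    th=np.radians(t);q=kin.inverse_kinematics(fp(th,.018),quat(th+flip));print(flip,t,None if q is None else np.round(q,2))
D=np.load("top0.npy")
print(pt("top",167,195,D[195,167]),pt("top",163,245,D[245,163]))
E
```

```text
0 91.4 [-0.52  0.44  0.15  2.05 -0.1   0.67  1.29]
0 50 [-0.59  0.51  0.29  1.95 -0.21  0.72  0.7 ]
0 0 [-0.63  0.57  0.48  1.89 -0.37  0.76  0.05]
0 -35 [-0.64  0.59  0.59  1.91 -0.46  0.77 -0.41]
3.141592653589793 91.4 [-0.88  0.5   0.61  2.07 -0.44  0.7  -1.53]
3.141592653589793 50 [-1.17  0.95  1.26  1.98 -1.06  1.1  -1.68]
3.141592653589793 0 [-0.14  0.53 -0.18  1.86  0.13  0.76  2.75]
3.141592653589793 -35 [-0.2   0.52 -0.01  1.88  0.01  0.74  2.32]
[0.54842773 0.35763709 0.17062179] [0.44290176 0.38500394 0.09380719]
```

```bash
python3 - <<'E'
from h import *
env.grip(0.0,20)
p=env.get_state()["tcp_pos"];env.movel([p[0],p[1],.36],.25)
t0=np.pi/2+YAW
env.reach(fp(t0,.034,z=.30),quat(t0))
s=env.get_state();print(s["time"],s["tcp_pos"],s["opening"])
print("stopped",env.movel(fp(t0,.034),.12,stop_force=12))
for a in(0,25,50,75,100):
    th=t0-np.radians(a)
    env.movel(fp(th,.019),.09,rot=quat(th)); s=env.get_state();print(a,s["time"],s["tcp_pos"].round(4),s["force"].round(1))
p,d=camera("top");cv2.imwrite("pics/t1.png",cv2.resize(p[115:265,215:415],None,fx=4,fy=4,interpolation=cv2.INTER_CUBIC))
E
```

```text
3.1667 [0.48789461 0.14722665 0.29998901] -2.0607837987284667e-05
stopped False
0 4.8417 [0.5035 0.1465 0.1554] [0.1 0.3 0.5]
25 5.425 [0.5318 0.1492 0.1549] [-1.   0.3 -0.1]
50 6.0083 [0.5595 0.1392 0.155 ] [-0.4  0.6  0.1]
75 6.5917 [0.5802 0.1182 0.155 ] [ 0.1 -0.3 -0.5]
100 7.175 [0.5903 0.0909 0.1549] [ 0.1  0.3 -0.2]
```

View pics/t1.png

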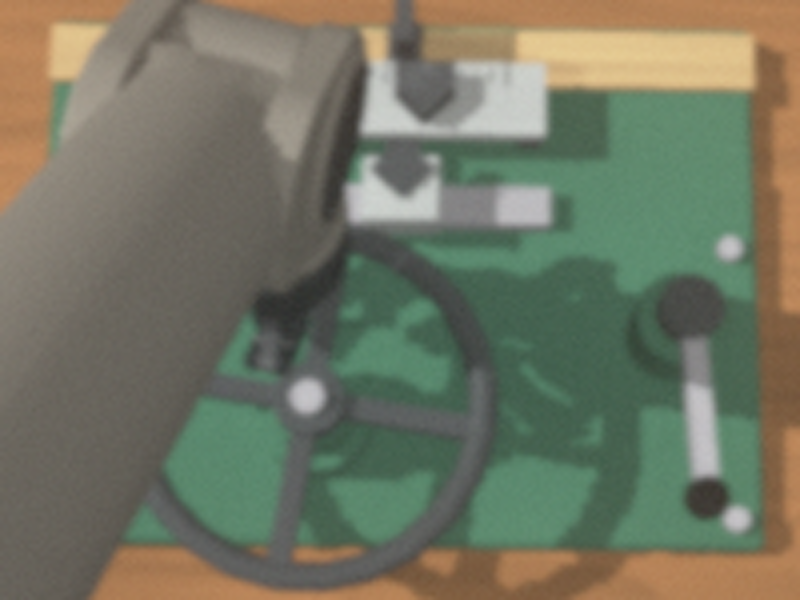

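The carriage moved the right way. In this crop the arrow tip is near (403,143) and the clip tip near (426,120). I'll compute what is left with the calibration.

```bash
python3 - <<'E'
from h import *
yv=np.array([-np.sin(YAW),np.cos(YAW)])
for z in(.068,.078):
  f=lambda x,y:ray("top",*c2(x,y),z)[:2]@yv
  print(z,f(323,155),f(403,143),f(426,120),f(425,120), "mid-rail",(f(97,180)+f(552,188))/2,"unit y0",H@yv)
r=lambda x,y:ray("top",*c2(x,y),.107)[:2]
# spoke directions now: right spoke, bottom spoke ends
h=r(309,406);print(h,[np.degrees(np.arctan2(*(r(*e)-h)[::-1])) for e in((470,428),(284,556))],[np.degrees(np.arctan2(*(r(*e)-r(307,402))[::-1])) for e in((470,428),(284,556))])
E
```

```text
0.068 0.06828148078456592 0.016929243079042186 0.0023370242544874086 0.0029842602217230074 mid-rail 0.06672768502250216 unit y0 0.0691852768991431
0.078 0.06748747464338103 0.016686495067958603 0.002250921398954431 0.0028912093906981293 mid-rail 0.06595035863247567 unit y0 0.0691852768991431
[0.52231269 0.08168413] [np.float64(-95.61875720546367), np.float64(173.84148186810523)] [np.float64(-96.91570371030049), np.float64(174.82068535700128)]
```

```bash
cat >> h.py <<'E'
P=np.array([.592,-.1458])
def lp(lk,o,R=.08,z=.155):
    th=np.pi+YAW+lk;u=np.array([np.cos(th),np.sin(th)]);n=np.array([-u[1],u[0]])
    return np.r_[P+R*u-o*n,z]
E
python3 - <<'E'
from h import *
t0=np.pi/2+YAW
for a in(114,127.3):
    th=t0-np.radians(a);env.movel(fp(th,.019),.07,rot=quat(th))
env.dwell(.3)
env.movel(fp(th,.036),.08);env.movel(fp(th,.036,z=.30),.2)
env.reach(lp(0,.05,z=.30),quat(YAW))
s=env.get_state();print(s["time"],s["tcp_pos"],s["qpos"].round(2))
p,d=camera("top");cv2.imwrite("pics/t2.png",cv2.resize(p[115:265,215:415],None,fx=4,fy=4,interpolation=cv2.INTER_CUBIC))
for l in(.05,.6,1.2):print(kin.inverse_kinematics(lp(l,.018),quat(YAW+l)))
E
```

```text
10.3333 [ 0.51119367 -0.09663497  0.29943558] [-0.65  0.3   0.89  1.97 -0.28  1.    0.39]
[-0.41128137  0.53790613  0.7141172   2.06482196 -0.53014097  0.7256315
  0.71621995]
[-0.24504576  0.5307061   0.60227653  2.01801325 -0.44759506  0.72418403
  1.25979561]
[-0.07670101  0.55676409  0.4590766   1.91135994 -0.34975764  0.75234032
  1.80532331]
```

View pics/t2.png

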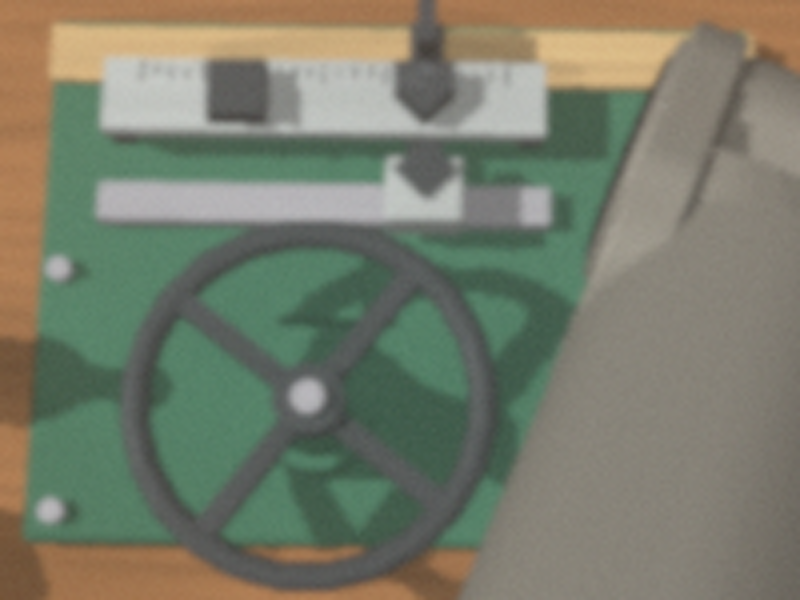

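The carriage arrow is at about (427,145) and the clip tip at (426,120), so they are opposite each other within about 1 mm. Next is the lever.

```bash
python3 - <<'E'
from h import *
print("stopped",env.movel(lp(0,.045),.12,stop_force=12))
for l in(.05,.4,.75,1.1):
    env.movel(lp(l,.019),.08,rot=quat(YAW+l)); print(l,env.get_state()["force"].round(1))
print("stop",env.movel(lp(1.3,.018),.05,rot=quat(YAW+1.25),stop_force=15))
s=env.get_state();print(s["time"],s["tcp_pos"],lp(1.2,.018),s["force"].round(1))
env.dwell(.3)
env.movel(lp(1.15,.05),.1);env.movel(lp(1.15,.05,z=.32),.2)
env.reach([.45,.3,.36],quat(YAW+1.15))
p,d=camera("top");cv2.imwrite("pics/t3.png",cv2.resize(p[115:305,215:485],None,fx=2.95,fy=2.95,interpolation=cv2.INTER_CUBIC))
print(env.get_state()["time"])
E
```

```text
stopped False
0.05 [ 0.2  0.6 -0.6]
0.4 [ 0.5 -1.   0.2]
0.75 [1.1 0.3 0.1]
1.1 [-0.2  0.6 -1. ]
stop True
14.1167 [ 0.54860273 -0.21552244  0.15393459] [ 0.54791072 -0.21493852  0.155     ] [-0.9 -0.2  0.6]
17.7917
```

View pics/t3.png

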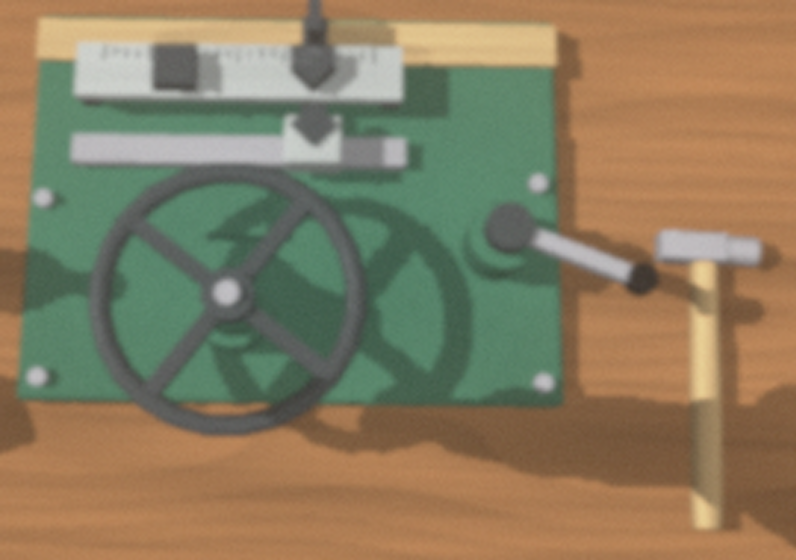

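```bash
python3 -c "
from h import *
print(job.job_done())"
```

```text
the job is handed in; nothing more can be done
None
```

I handed the job in: the carriage arrow stands opposite the pointed clip within about 2 mm, the lock lever is home against its stop (about 1.18 rad by picture), and the arm finished clear of everything at about 18 s; no verdict was returned.

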